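# Find the loose mould bolt and hold its lid open

## Robot

A 6-joint arm with a two-finger parallel gripper is mounted at the origin on a cart in front of the work surface, level with it; the furniture and walls round the work are solid. World frame = base frame: x ahead of the robot, y to its left, z up, the work surface at z = 0. Lengths are in m, angles in degrees, forces in N, time in s.
With the tool pointing down it reaches from about 0.25 to 0.725 m from the base axis. Payload 9.7 kg.
Tool frame: the origin (TCP) lies at the very end of the fingers, on their centre line; the grasp point (between the pads) lies grasp_offset behind it (grasp_offset is the distance from the TCP to the grasp point, in m); z points along the fingers, y is the line along which they close (so a half turn about z gives the same grasp; the last joint's range is limited). The gripper opens to 85 mm and grips with 20 to 120 N. Pads are 22 mm wide; open, the fingers measure 114 mm over their backs; the gripper's body (76 mm by 85 mm) begins 54 mm behind the grasp point. The pads swing forward as they close: fully open they stand 13 mm farther back than shut.
Start: joints at [68.984, 4.979, 10.078, 95.1, 0, 90], TCP at [0.197, 0.513, 0.231] pointing down, gripper open.
Joint ranges: [-179.16, 179.16], [-48.56, 103.87], [-65.8, 70.77], [-126.05, 130.52], [-82.76, 87.17], [-180, 180]. Speed limits (degrees/s): [127.2, 127.2, 147.25, 180, 180, 180].

## Interface

Orientations are given as [roll, pitch, yaw] about the fixed x, y, z axes, in that order (R = Rz(yaw) Ry(pitch) Rx(roll)).
In Python, from workcell import get_obs, camera, calibration, job_done, recognise, cut_out, mark_of, grasp_offset gives the robot as it stands.
- The arm moves only by the tool servo_tool, never from a script. Its argument "moves" is a list of rows, each a list of 3 entries, a list of its own where there are three numbers: the turn, a rotation vector about the tool's x, y, z in degrees, then the shift along the tool's x, y, z in m, then the opening in per cent of the stroke, from 0 (shut) to 100 (fully open). In form: [[[ax, ay, az], [x, y, z], claw], ...]. A call has 1 to 12 rows; each row shifts and turns the commanded pose from where the row before left it, along the tool's axes as they then stand; what a row does not reach is not made up. A row lasts 1/10 s, in which the tool goes at most 50 mm and 8.59 degrees, less where a joint would pass 70% of its speed; a pose out of reach is approached as far as the arm can. A call is refused whole if a number of a shift passes 0.05 or a number of a turn 8.59, either way. A call with a gripper value outside its range is refused whole. The fingers move at their own pace and stop on an object; "force" is the grip in N (left out, the last holds). Time passes only in rows, so rows that do not move let the fingers close. It gives the time, the measured TCP pose, the force, the opening and the grip force at its end, in the units of the state.
- get_obs(): the state, without advancing time (a new reading comes with each control period).
- camera(name): name is "scene" or "top" or "wrist"; returns (picture, depth): 400x640x3 uint8, red, green, blue; 400x640 float32, m along the optical axis (not along the pixel's ray), 0 where there is no reading.
- calibration(name): a dict with "camera_matrix" (3x3 intrinsics, pixels), "R" (3x3) and "t" (3): a world point X has camera coordinates R X + t. Camera axes: x right, y down, z forward; pixel columns grow to the right and rows downward; lengths in m; the calibration is good to about 2 mm. The wrist camera is an equidistant fisheye: a pixel r from the principal point sees the ray r / f radians off the axis. A picture is of the moment at which its call begins: read the wrist's pose just before it. calibration takes no time and is no camera call; for the wrist camera it gives the pose at the moment of the call.
- job_done(): hands the job in; it is judged then, once.
Trained networks look in the newest picture that a camera, given by its name, has taken for a name from the list of things; names that differ only in an ending like _2 or _b are one class to them, and where a whole thing is asked for, a point or a joint stands for the part that bears it (a point fixed in the world has none). Each returns a list of dicts, best first, with "score" (0 to 1); they miss things now and then, are a little off and sometimes report something else, mostly with a low value. They report only what shows in the picture. A call takes as long as a camera call.
- recognise(name, camera): "xyz" ([x, y, z] in m, in the coordinates of the camera as it stood for that picture, good to about 4 mm: the middle of the surface that is visible of it).
- cut_out(name, camera): "mask" (400x640 bool, what is visible of it).
- mark_of(name, camera): "xyz" ([x, y, z] in m, in the coordinates of the camera as it stood for that picture, good to about 4 mm: a listed point, or the origin of a listed thing).
The state is a dict: "time": time; "q": joint angles; "qd": joint speeds; "joint_efforts": joint torques, N m; "ee_pos": TCP position; "tcp_rot": TCP orientation; "wrist_force": force on the tool from outside, world axes, zero at the start; "torque": the same for the moment, N m; "opening": finger opening in m; "grasp_force": force on a finger pad.
Only numpy, scipy, OpenCV 4.12 (cv2) and the standard library are available. Lean on these libraries where they do the work, as an engineer would, in place of code of your own. Each camera call takes 0.05 s, during which the arm holds its last target. There are 200 camera calls.

## Task

The long iron carrier on the bench holds three small baking moulds, and one of the three hex bolts along its front has come loose. Tap the bolts from above until you find the one that sinks, slide the locking bar by its knob, to the right, to its stop so that its hooks let go of the lids, and then lift the lid right behind the loose bolt by its wooden grip to about 45 degrees or more. Finish while still holding that lid up for the fitter; leave the other two lids shut and the things round about where they are.

Things in the scene. Friction and masses are not known exactly. Their poses are not given: they have to be found in the camera images.
- carrier: Dark iron carrier fixed on the bench, base 178 x 330 x 10 mm, three round moulds (84 mm wide, 96 mm apart) in a row, bolts in front, hinges behind. Origin on the bench under the middle mould's centre; x points from bolts to hinges, y to the left mould, z up. Bolts at x -90, y +96 (left), 0 (mid), -96 mm (right); hinges at x +48 mm; tops of shut lids at z 45 mm.
- lock_bar (a joint): Locking bar sliding in guides between bolts and moulds, m: 0 to 0.005 at the start (locked: a 14 mm wide hook, top at z 49 mm, lies over the 16 mm wide lug at the front of each lid and stops it). Grows as it slides along the carrier's -y, to the right; stop at 0.026; hooks clear from 0.016. Friction about 2 N; stays where left.
- lock_bar_knob (a point): Middle of the bar's upright wooden knob, 18 mm thick, 50 to 76 mm above the bench (this point 66 mm), at carrier x -60, y +61 mm when locked, between left and middle mould. Push it from its left side with shut fingers, or pinch it. The lid grips and the bolt collars leave 28 and 14 mm either side of its axis.
- bolt_left (a joint): How far the bolt on the left has sunk, m: 0 at the start, grows downward. Tight bolts give less than 2 mm; the loose one (differs from run to run, looks no different) slides down 6 mm against about 2.5 N of friction and stays down. Sunk counts from 0.004.
- bolt_left_top (a point): Centre of the top of the steel hex bolt on the left: head 24 mm across flats, collar 31 mm wide, top 49 mm above the bench at the start.
- lid_left (a joint): Opening of the lid on the left, rad: 0 shut, 1.15 at its stop. The hinge axis is the carrier's y, through the point lid_left_hinge; the lid (0.28 to 0.46 kg) always falls shut when let go.
- lid_left_grip (a point): Middle of the wooden grip bar over the lid on the left: 16 mm thick, 52 mm long along the carrier's y between two posts, 80 mm above the bench and 35 mm above the lid when shut; 72 mm from the hinge towards the bolts and 36 mm above it. Moves up and back with the lid and may turn between the fingers. Grasp from above, fingers closing along the carrier's x.
- lid_left_hinge (a point): Point on the hinge axis of the lid on the left, 44 mm above the bench, at the middle of the lid's width.
- bolt_mid (a joint): How far the bolt in the middle has sunk, m: 0 at the start, grows downward. Tight bolts give less than 2 mm; the loose one (differs from run to run, looks no different) slides down 6 mm against about 2.5 N of friction and stays down. Sunk counts from 0.004.
- bolt_mid_top (a point): Centre of the top of the steel hex bolt in the middle: head 24 mm across flats, collar 31 mm wide, top 49 mm above the bench at the start.
- lid_mid (a joint): Opening of the lid in the middle, rad: 0 shut, 1.15 at its stop. The hinge axis is the carrier's y, through the point lid_mid_hinge; the lid (0.28 to 0.46 kg) always falls shut when let go.
- lid_mid_grip (a point): Middle of the wooden grip bar over the lid in the middle: 16 mm thick, 52 mm long along the carrier's y between two posts, 80 mm above the bench and 35 mm above the lid when shut; 72 mm from the hinge towards the bolts and 36 mm above it. Moves up and back with the lid and may turn between the fingers. Grasp from above, fingers closing along the carrier's x.
- lid_mid_hinge (a point): Point on the hinge axis of the lid in the middle, 44 mm above the bench, at the middle of the lid's width.
- bolt_right (a joint): How far the bolt on the right has sunk, m: 0 at the start, grows downward. Tight bolts give less than 2 mm; the loose one (differs from run to run, looks no different) slides down 6 mm against about 2.5 N of friction and stays down. Sunk counts from 0.004.
- bolt_right_top (a point): Centre of the top of the steel hex bolt on the right: head 24 mm across flats, collar 31 mm wide, top 49 mm above the bench at the start.
- lid_right (a joint): Opening of the lid on the right, rad: 0 shut, 1.15 at its stop. The hinge axis is the carrier's y, through the point lid_right_hinge; the lid (0.28 to 0.46 kg) always falls shut when let go.
- lid_right_grip (a point): Middle of the wooden grip bar over the lid on the right: 16 mm thick, 52 mm long along the carrier's y between two posts, 80 mm above the bench and 35 mm above the lid when shut; 72 mm from the hinge towards the bolts and 36 mm above it. Moves up and back with the lid and may turn between the fingers. Grasp from above, fingers closing along the carrier's x.
- lid_right_hinge (a point): Point on the hinge axis of the lid on the right, 44 mm above the bench, at the middle of the lid's width.
- spanner_loose: Bystander: loose open-ended steel spanner, 33 x 180 x 6 mm, left of the carrier's front. Origin under its middle. Not to be moved more than 30 mm.
- timer: Bystander: loose white twist timer, 67 mm across and 50 mm high, behind the carrier. Origin under its middle. Not to be moved more than 30 mm.
- oiler: Bystander: loose white oil bottle with an orange spout, 60 mm across and 207 mm high, right of the carrier. Origin under its middle. Not to be moved more than 30 mm.

How it is judged:
By the outcome, as a careful person would: the job done as asked, in the order asked, and still so for the second after the job is handed in, while the arm keeps its last pose, push and grip.
It also fails if it takes over 48 s, if anything falls off the work surface, if the arm or the gripper's body presses on something with over 40 N, if the wrist force passes 120 N, or if a joint passes its speed limit or range.

## Working session

There is one attempt and no reset: what is moved stays moved. The work goes in short steps, Python scripts to look and compute and a tool call to move; the robot and the scene stay as the last step left them, time stands still between calls to the robot, and variables do not carry over. Pictures are saved under pics/ and viewed, at most 10 in all, crops included, and the job is handed in when it is done.

Besides the shell and the picture viewer there is one more tool, called after "Call:" by a JSON object that holds its "op" and its "data", one argument or row to a line. servo_tool: Moves the arm, as the interface text tells. Its arguments: {"type":"object","properties":{"moves":{"type":"array"},"force":{"type":"number"}},"required":["moves"]}

```bash
mkdir -p pics
cat > h.py <<'E'
import numpy as np, cv2
from workcell import *
def w(name,cam,xyz):
    c=calibration(cam); return np.array(c["R"]).T@(np.array(xyz)-np.array(c["t"]))
def look(cams,names):
    out={}
    for cam in cams:
        p,d=camera(cam); cv2.imwrite(f"pics/{cam}_{get_obs()['time']:.2f}.png",p[:,:,::-1])
        for n in names:
            r=mark_of(n,cam)
            for k in r[:3]: print(cam,n,np.round(w(n,cam,k["xyz"]),4),round(k["score"],2))
E
python3 - <<'E'
from h import *
print(grasp_offset); print(get_obs())
look(["top","scene"],["carrier","lock_bar_knob","bolt_left_top","bolt_mid_top","bolt_right_top","lid_left_grip","lid_right_grip","lid_mid_grip"])
print(get_obs()["time"])
E
ls pics
```

```text
0.0187
{'time': 0.0, 'q': array([6.89832983e+01, 5.01028418e+00, 1.00334333e+01, 9.50979534e+01,
       1.83513886e-03, 8.99998212e+01]), 'qd': array([ 0.00959438,  0.09219305, -0.03630448, -0.01110295, -0.01303538,
        0.01228512]), 'joint_efforts': array([-1.99059614e-03, -5.20383453e+01,  4.64807332e+01,  1.61991525e-02,
       -8.95467406e-05,  1.96096016e-05]), 'ee_pos': array([0.19716297, 0.51320538, 0.23058174]), 'tcp_rot': array([-1.79925196e+02, -1.83537069e-03,  1.58983475e+02]), 'wrist_force': array([-0.42699161, -0.31237993,  0.4311869 ]), 'torque': array([-0.01690826,  0.01401213, -0.05033371]), 'grasp_force': 0.0, 'opening': 0.08565421816176605}
top carrier [ 0.5702 -0.0869 -0.0022] 0.81
top carrier [ 0.4833 -0.0978  0.0513] 0.41
top lock_bar_knob [ 0.5078 -0.0358  0.0693] 0.57
top lock_bar_knob [ 0.4823 -0.0984  0.0537] 0.55
top bolt_left_top [ 0.4717 -0.0008  0.0508] 0.45
top bolt_left_top [ 0.5731 -0.0897 -0.0008] 0.28
top bolt_mid_top [ 0.4801 -0.0974  0.0503] 0.4
top bolt_right_top [ 0.4946 -0.193   0.0546] 0.59
top lid_left_grip [0.54   0.0067 0.0815] 0.8
top lid_right_grip [ 0.5612 -0.1875  0.0818] 0.84
top lid_mid_grip [ 0.5507 -0.0885  0.083 ] 0.86
scene carrier [ 0.5754 -0.0847  0.0018] 0.82
scene lock_bar_knob [ 0.5093 -0.0383  0.0667] 0.81
scene bolt_left_top [ 0.4749 -0.0056  0.048 ] 0.66
scene bolt_mid_top [ 0.4865 -0.0998  0.0552] 0.42
scene bolt_right_top [ 0.4959 -0.1938  0.0485] 0.5
scene lid_left_grip [0.5417 0.0037 0.0779] 0.93
scene lid_left_grip [ 0.5097 -0.0379  0.0658] 0.61
scene lid_left_grip [ 0.4735 -0.0048  0.0492] 0.3
scene lid_right_grip [ 0.5604 -0.1874  0.0805] 0.6
scene lid_mid_grip [ 0.5497 -0.091   0.0771] 0.8
0.9
scene_0.50.png
top_0.05.png
```

```bash
cat > fit.py <<'E'
import numpy as np
from scipy.optimize import least_squares
M={'c':(0,0),'k':(-60,59),'bl':(-90,96),'bm':(-90,0),'br':(-90,-96),'gl':(-24,96),'gm':(-24,0),'gr':(-24,-96)}
P=[('c',.5702,-.0869),('c',.5754,-.0847),('k',.5078,-.0358),('k',.5093,-.0383),('bl',.4717,-.0008),('bl',.4749,-.0056),('bm',.4801,-.0974),('bm',.4865,-.0998),('br',.4946,-.193),('br',.4959,-.1938),('gl',.54,.0067),('gl',.5417,.0037),('gr',.5612,-.1875),('gr',.5604,-.1874),('gm',.5507,-.0885),('gm',.5497,-.091)]
def T(p,m):
    c,s=np.cos(p[2]),np.sin(p[2]); m=np.array(m)/1000
    return np.array([p[0]+c*m[0]-s*m[1],p[1]+s*m[0]+c*m[1]])
r=least_squares(lambda p:np.concatenate([T(p,M[n])-[x,y] for n,x,y in P]),[.57,-.09,.1],loss='soft_l1',f_scale=.003)
print(r.x,np.degrees(r.x[2])); print(np.round(r.fun.reshape(-1,2)*1000,1).tolist())
for n in M: print(n,np.round(T(r.x,M[n]),4))
E
python3 fit.py; python3 -c "
import cv2;a=cv2.imread('pics/top_0.05.png');b=cv2.imread('pics/scene_0.50.png')
cv2.imwrite('pics/ab.png',cv2.resize(cv2.vconcat([a,b]),(480,600)))"
```

```text
[ 0.57408078 -0.08803142  0.11118599] 6.3704880523753245
[[3.9, -1.1], [-1.3, -3.3], [0.1, -0.3], [-1.4, 2.2], [2.3, -1.8], [-0.9, 3.0], [4.5, -0.6], [-1.9, 1.8], [0.7, -0.4], [-0.6, 0.4], [-0.4, -2.0], [-2.1, 1.0], [-0.3, 1.4], [0.5, 1.3], [-0.5, -2.2], [0.5, 0.3]]
c [ 0.5741 -0.088 ]
k [ 0.5079 -0.0361]
bl [ 0.474  -0.0026]
bm [ 0.4846 -0.098 ]
br [ 0.4953 -0.1934]
gl [0.5396 0.0047]
gm [ 0.5502 -0.0907]
gr [ 0.5609 -0.1861]
```

View pics/ab.png

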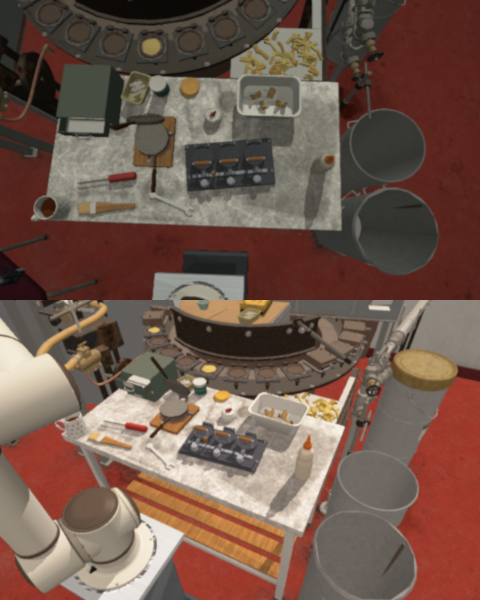

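Call:
{"op": "servo_tool", "data": {
  "moves": [
    [[0, 0, 7.83], [0, 0, 0], 0],
    [[0, 0, 7.83], [0, 0, 0], 0],
    [[0, 0, 7.83], [0, 0, 0], 0],
    [[0, 0, 7.83], [0, 0, 0], 0],
    [[0, 0, 7.83], [0, 0, 0], 0],
    [[0, 0, 7.83], [0, 0, 0], 0],
    [[0, 0, 7.83], [0, 0, 0], 0],
    [[0, 0, 7.83], [0, 0, 0], 0],
    [[0, 0, 0], [-0.04, 0.016, 0], 0],
    [[0, 0, 0], [-0.04, 0.016, 0], 0],
    [[0, 0, 0], [-0.04, 0.016, 0], 0],
    [[0, 0, 0], [-0.04, 0.016, 0], 0]
  ],
  "force": 40
}}

```text
time: 2.1
ee_pos: [0.2789, 0.36, 0.2313]
tcp_rot: [180.0, -0.0, 96.4]
wrist_force: [0.4, 0.1, 0.4]
opening: -0.0002
grasp_force: 0.0
```

Call:
{"op": "servo_tool", "data": {
  "moves": [
    [[0, 0, 0], [-0.04, 0.016, 0], 0],
    [[0, 0, 0], [-0.04, 0.016, 0], 0],
    [[0, 0, 0], [-0.04, 0.016, 0], 0],
    [[0, 0, 0], [-0.04, 0.016, 0], 0],
    [[0, 0, 0], [-0.04, 0.016, 0], 0],
    [[0, 0, 0], [-0.04, 0.016, 0], 0],
    [[0, 0, 0], [-0.04, 0.016, 0], 0],
    [[0, 0, 0], [-0.04, 0.016, 0], 0],
    [[0, 0, 0], [0, 0, 0], 0]
  ]
}}

```text
time: 3.0
ee_pos: [0.4425, 0.0539, 0.2309]
tcp_rot: [-180.0, 0.1, 96.1]
wrist_force: [-0.1, -0.2, 0.4]
opening: -0.0003
grasp_force: 0.0
```

```bash
cat > cp.py <<'E'
from h import *
P=[0.57408,-0.08803,0.11119]
def tc(p,P=P):
    c,s=np.cos(P[2]),np.sin(P[2]); d=np.array(p[:2])-P[:2]
    return np.array([c*d[0]+s*d[1],-s*d[0]+c*d[1],p[2]])
def st():
    o=get_obs(); print("t",round(o["time"],2),"carrier xyz",np.round(tc(o["ee_pos"]),4),"rot",np.round(o["tcp_rot"],2),"F",np.round(o["wrist_force"],1),"op",round(o["opening"],4),"g",round(o["grasp_force"],1),"q",np.round(o["q"],1))
if __name__=="__main__": st()
E
python3 - <<'E'
from cp import *
st()
look(["top"],[]); p=cv2.imread("pics/top_0.05.png")
c=calibration("wrist"); print(c["camera_matrix"])
look(["wrist"],[])
for n in ["carrier","lock_bar_knob","bolt_left_top","bolt_mid_top","bolt_right_top","lid_left_grip","lid_mid_grip","lid_right_grip"]:
    for k in mark_of(n,"wrist")[:2]:
        x=w(n,"wrist",k["xyz"]); print(n,np.round(x,4),np.round(tc(x)*1000,1),round(k["score"],2))
E
ls pics
```

```text
t 3.0 carrier xyz [-0.115   0.1556  0.2309] rot [-1.800e+02  5.000e-02  9.606e+01] F [-0.1 -0.2  0.4] op -0.0003 g 0.0 q [ 7.  -9.2 -3.7 95.5 -0.1 90.9]
[[309.70691629   0.         317.37506799]
 [  0.         309.70691629 197.66771133]
 [  0.           0.           1.        ]]
carrier [ 0.5748 -0.087  -0.0011] [ 0.8  0.9 -1.1] 0.64
carrier [0.3997 0.1209 0.0017] [-150.1  227.     1.7] 0.26
lock_bar_knob [ 0.506  -0.0367  0.0658] [-62.   58.6  65.8] 0.57
bolt_left_top [4.722e-01 1.000e-04 4.700e-02] [-91.5  98.9  47. ] 0.71
lid_left_grip [0.4743 0.     0.0501] [-89.4  98.6  50.1] 0.67
lid_left_grip [0.5379 0.0093 0.0793] [-25.2 100.7  79.3] 0.63
lid_mid_grip [0.6105 0.0155 0.0415] [47.7 98.9 41.5] 0.49
ab.png
scene_0.50.png
top_0.05.png
top_3.05.png
wrist_3.10.png
```

Call:
{"op": "servo_tool", "data": {
  "moves": [
    [[0, 0, 0], [-0.03, 0.0125, 0.02], 0],
    [[0, 0, 0], [-0.0295, 0.0125, 0.03], 0],
    [[0, 0, 0], [0, 0, 0.035], 0],
    [[0, 0, 0], [0, 0, 0.035], 0],
    [[0, 0, 0], [0, 0, 0.03], 0],
    [[0, 0, 0], [0, 0, 0.02], 0],
    [[0, 0, 0], [0, 0, 0.007], 0],
    [[0, 0, 0], [0, 0, 0], 0],
    [[0, 0, 0], [0, 0, 0], 0]
  ]
}}

```text
time: 4.4
ee_pos: [0.4731, 0.0014, 0.0555]
tcp_rot: [179.9, 0.0, 96.4]
wrist_force: [-0.5, -0.4, 0.6]
opening: -0.0001
grasp_force: 0.0
```

```bash
python3 cp.py
```

```text
t 4.4 carrier xyz [-0.0904  0.1     0.0555] rot [1.7992e+02 1.0000e-02 9.6360e+01] F [-0.5 -0.4  0.6] op -0.0001 g 0.0 q [  0.2  -5.3 -19.7  75.6  -0.   83.8]
```

View pics/wrist_3.10.png

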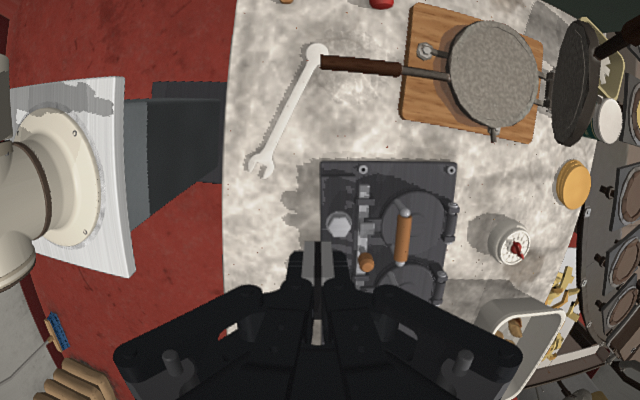

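Call:
{"op": "servo_tool", "data": {
  "moves": [
    [[0, 0, 0], [0, 0, 0.002], 0],
    [[0, 0, 0], [0, 0, 0.002], 0],
    [[0, 0, 0], [0, 0, 0.002], 0],
    [[0, 0, 0], [0, 0, 0.0015], 0],
    [[0, 0, 0], [0, 0, 0], 0]
  ]
}}

```text
time: 4.9
ee_pos: [0.4731, 0.0012, 0.0486]
tcp_rot: [179.9, 0.0, 96.3]
wrist_force: [-4.2, 0.0, 14.2]
opening: -0.0002
grasp_force: 7.1
```

Call:
{"op": "servo_tool", "data": {
  "moves": [
    [[0, 0, 0], [0, 0, 0.0015], 0],
    [[0, 0, 0], [0, 0, 0], 0]
  ]
}}

```text
time: 5.1
ee_pos: [0.4732, 0.0012, 0.0484]
tcp_rot: [179.8, 0.0, 96.3]
wrist_force: [-9.4, 0.6, 26.2]
opening: 0.0002
grasp_force: 13.0
```

Call:
{"op": "servo_tool", "data": {
  "moves": [
    [[0, 0, 0], [0, 0, 0.0015], 0],
    [[0, 0, 0], [0, 0, 0], 0]
  ]
}}

```text
time: 5.3
ee_pos: [0.4734, 0.0012, 0.0482]
tcp_rot: [179.8, 0.0, 96.3]
wrist_force: [-14.5, 0.1, 37.6]
opening: -0.0001
grasp_force: 18.9
```

Call:
{"op": "servo_tool", "data": {
  "moves": [
    [[0, 0, 0], [0, 0, -0.015], 0],
    [[0, 0, 0], [0, 0, -0.03], 0],
    [[0, 0, 0], [-0.033, 0, 0], 0],
    [[0, 0, 0], [-0.033, 0, 0], 0],
    [[0, 0, 0], [-0.032, 0, 0], 0],
    [[0, 0, 0], [0, 0, 0.02], 0],
    [[0, 0, 0], [0, 0, 0.016], 0],
    [[0, 0, 0], [0, 0, 0], 0],
    [[0, 0, 0], [0, 0, 0.002], 0],
    [[0, 0, 0], [0, 0, 0.002], 0],
    [[0, 0, 0], [0, 0, 0.002], 0],
    [[0, 0, 0], [0, 0, 0], 0]
  ]
}}

```text
time: 6.5
ee_pos: [0.484, -0.0961, 0.0486]
tcp_rot: [179.9, 0.0, 96.4]
wrist_force: [-3.4, -0.0, 9.1]
opening: -0.0001
grasp_force: 4.8
```

Call:
{"op": "servo_tool", "data": {
  "moves": [
    [[0, 0, 0], [0, 0, 0.0015], 0],
    [[0, 0, 0], [0, 0, 0], 0]
  ]
}}

```text
time: 6.7
ee_pos: [0.4842, -0.0961, 0.0485]
tcp_rot: [179.8, 0.1, 96.4]
wrist_force: [-7.1, 1.7, 21.9]
opening: 0.0004
grasp_force: 10.6
```

```bash
python3 cp.py
```

```text
t 6.7 carrier xyz [-0.0903  0.0019  0.0485] rot [1.7983e+02 5.0000e-02 9.6370e+01] F [-7.1  1.7 21.9] op 0.0004 g 10.6 q [-11.2  -2.4 -17.7  74.5   0.   72.4]
```

Mid is tight too. The right bolt must be tapped to sink.

Call:
{"op": "servo_tool", "data": {
  "moves": [
    [[0, 0, 0], [0, 0, -0.013], 0],
    [[0, 0, 0], [0, 0, -0.02], 0],
    [[0, 0, 0], [-0.032, 0, 0], 0],
    [[0, 0, 0], [-0.032, 0, 0], 0],
    [[0, 0, 0], [-0.032, 0, 0], 0],
    [[0, 0, 0], [0, 0, 0.02], 0],
    [[0, 0, 0], [0, 0, 0], 0],
    [[0, 0, 0], [0, 0, 0.008], 0],
    [[0, 0, 0], [0, 0, 0.002], 0],
    [[0, 0, 0], [0, 0, 0.002], 0],
    [[0, 0, 0], [0, 0, 0.001], 0],
    [[0, 0, 0], [0, 0, 0], 0]
  ]
}}

```text
time: 7.9
ee_pos: [0.4941, -0.1913, 0.0455]
tcp_rot: [180.0, -0.0, 96.4]
wrist_force: [1.1, 0.7, 0.4]
opening: 0.0003
grasp_force: 0.3
```

Call:
{"op": "servo_tool", "data": {
  "moves": [
    [[0, 0, 0], [0, 0, 0.0015], 0],
    [[0, 0, 0], [0, 0, 0], 0]
  ]
}}

```text
time: 8.1
ee_pos: [0.4942, -0.1915, 0.0439]
tcp_rot: [180.0, 0.0, 96.4]
wrist_force: [-0.3, 1.0, -0.3]
opening: -0.0
grasp_force: 0.4
```

Call:
{"op": "servo_tool", "data": {
  "moves": [
    [[0, 0, 0], [0, 0, 0.0015], 0],
    [[0, 0, 0], [0, 0, 0], 0]
  ]
}}

```text
time: 8.3
ee_pos: [0.4942, -0.1916, 0.043]
tcp_rot: [180.0, 0.0, 96.3]
wrist_force: [-1.9, 1.8, 6.8]
opening: 0.0002
grasp_force: 3.5
```

```bash
python3 cp.py
```

```text
t 8.3 carrier xyz [-0.0909 -0.0941  0.043 ] rot [1.7995e+02 1.0000e-02 9.6350e+01] F [-1.9  1.8  6.8] op 0.0002 g 3.5 q [-21.2   2.8 -13.   74.1   0.   62.5]
```

Call:
{"op": "servo_tool", "data": {
  "moves": [
    [[0, 0, 0], [0, 0, -0.023], 0],
    [[0, 0, 0], [0, 0, -0.04], 0],
    [[0, 0, 0], [0.04, 0, 0], 0],
    [[0, 0, 0], [0.04, 0, 0], 0],
    [[0, 0, 0], [0.04, 0, 0], 0],
    [[0, 0, 0], [0.04, 0.016, 0], 0],
    [[0, 0, 0], [0.025, 0.015, 0], 0],
    [[0, 0, 0], [0, 0, 0], 0],
    [[0, 0, 0], [0, 0, 0], 0]
  ]
}}

```text
time: 9.2
ee_pos: [0.5043, -0.004, 0.105]
tcp_rot: [-180.0, 0.0, 96.4]
wrist_force: [-0.1, -0.6, -1.0]
opening: 0.0002
grasp_force: 0.0
```

Run:
```python
from cp import *
st()
for cam in ["top","scene","wrist"]:
    camera(cam)
    for n in ["lock_bar_knob","bolt_right_top","bolt_mid_top","lid_left_grip","lid_right_grip"]:
        for k in mark_of(n,cam)[:1]:
            x=w(n,cam,k["xyz"]); print(cam,n,np.round(tc(x)*1000,1),round(k["score"],2))
```

```text
t 9.2 carrier xyz [-0.0601  0.0912  0.105 ] rot [-1.7996e+02  2.0000e-02  9.6430e+01] F [-0.1 -0.6 -1. ] op 0.0002 g 0.0 q [ -0.4  -1.8 -10.9  81.   -0.   83.1]
top lock_bar_knob [-61.7  60.6  67.7] 0.67
top bolt_right_top [-92.  -94.2  48.5] 0.5
top bolt_mid_top [-90.5   0.   49.3] 0.43
top lid_left_grip [-28.   94.2  79.1] 0.76
top lid_right_grip [-21.3 -97.5  79.5] 0.82
scene lock_bar_knob [-61.1  58.8  67.2] 0.67
scene bolt_right_top [173.4  52.2  -0.2] 0.74
scene bolt_mid_top [-86.9  -3.2  55. ] 0.48
scene lid_left_grip [-19.   93.   79.6] 0.66
scene lid_right_grip [-25.  -96.4  80.1] 0.96
wrist bolt_mid_top [48.4 93.1 43.9] 0.16
wrist lid_left_grip [-23.4  95.3  82.6] 0.72
wrist lid_right_grip [45.4 94.  45. ] 0.25
```

Call:
{"op": "servo_tool", "data": {
  "moves": [
    [[0, 0, 0], [0, 0, 0.025], 0],
    [[0, 0, 0], [0, 0, 0.018], 0],
    [[0, 0, 0], [0, 0, 0.006], 0],
    [[0, 0, 0], [-0.005, 0, 0], 0],
    [[0, 0, 0], [-0.005, 0, 0], 0],
    [[0, 0, 0], [-0.005, 0, 0], 0],
    [[0, 0, 0], [-0.005, 0, 0], 0],
    [[0, 0, 0], [-0.005, 0, 0], 0],
    [[0, 0, 0], [-0.005, 0, 0], 0],
    [[0, 0, 0], [-0.003, 0, 0], 0],
    [[0, 0, 0], [0, 0, 0], 0]
  ]
}}

```text
time: 11.2
ee_pos: [0.508, -0.0377, 0.0562]
tcp_rot: [-180.0, 0.0, 96.3]
wrist_force: [-0.1, -0.0, -0.2]
opening: -0.0001
grasp_force: 0.0
```

```bash
python3 cp.py
```

```text
t 11.2 carrier xyz [-0.0601  0.0573  0.0562] rot [-1.7999e+02  3.0000e-02  9.6310e+01] F [-0.1 -0.  -0.2] op -0.0001 g 0.0 q [ -4.2  -0.3 -14.7  75.5  -0.   79.5]
```

Call:
{"op": "servo_tool", "data": {
  "moves": [
    [[0, 0, 0], [-0.002, 0, 0], 0],
    [[0, 0, 0], [-0.002, 0, 0], 0],
    [[0, 0, 0], [0, 0, 0], 0]
  ]
}}

```text
time: 11.5
ee_pos: [0.5082, -0.0407, 0.0562]
tcp_rot: [-180.0, -0.1, 96.4]
wrist_force: [-1.2, 5.0, 0.6]
opening: -0.0001
grasp_force: 2.3
```

Call:
{"op": "servo_tool", "data": {
  "moves": [
    [[0, 0, 0], [-0.002, 0, 0], 0],
    [[0, 0, 0], [0, 0, 0], 0]
  ]
}}

```text
time: 11.7
ee_pos: [0.5082, -0.041, 0.0562]
tcp_rot: [-180.0, -0.3, 96.4]
wrist_force: [-1.6, 14.8, 3.4]
opening: 0.0004
grasp_force: 7.5
```

Run:
```python
from cp import *
st()
for cam in ["top","scene"]:
    p,d=camera(cam); cv2.imwrite(f"pics/{cam}_b.png",p[:,:,::-1])
    for n in ["lock_bar_knob"]:
        for k in mark_of(n,cam)[:2]:
            x=w(n,cam,k["xyz"]); print(cam,n,np.round(tc(x)*1000,1),round(k["score"],2))
```

```text
t 11.7 carrier xyz [-0.0602  0.0541  0.0562] rot [-179.98   -0.28   96.44] F [-1.6 14.8  3.4] op 0.0004 g 7.5 q [ -4.8  -0.1 -14.6  75.6   0.3  78.8]
top lock_bar_knob [-60.4  35.3  68. ] 0.74
scene lock_bar_knob [-87.9 -94.5  43.6] 0.7
scene lock_bar_knob [ -53.3 -339.1    3. ] 0.58
```

Call:
{"op": "servo_tool", "data": {
  "moves": [
    [[0, 0, 0], [0.008, 0, 0], 0],
    [[0, 0, 0], [0, 0, -0.03], 0],
    [[0, 0, 0], [0, 0, -0.034], 0],
    [[0, 0, 0], [-0.02, 0.012, 0], 50],
    [[0, 0, 0], [-0.045, 0.012, 0], 50],
    [[0, 0, 0], [-0.045, 0.012, 0], 50],
    [[0, 0, 0], [-0.045, 0, 0], 50],
    [[0, 0, 0], [0, 0, 0], 50],
    [[0, 0, 0], [0, 0, 0], 50],
    [[0, 0, 0], [0, 0, 0], 50]
  ]
}}

```text
time: 12.9
ee_pos: [0.5605, -0.1846, 0.1202]
tcp_rot: [-180.0, 0.0, 96.4]
wrist_force: [-0.1, -0.2, -0.1]
opening: 0.0424
grasp_force: 0.0
```

Run:
```python
from cp import *
st()
for cam in ["top","scene","wrist"]:
    p,d=camera(cam); cv2.imwrite(f"pics/{cam}_c.png",p[:,:,::-1])
    for n in ["lock_bar_knob","lid_right_grip","bolt_right_top"]:
        for k in mark_of(n,cam)[:1]:
            x=w(n,cam,k["xyz"]); print(cam,n,np.round(tc(x)*1000,1),round(k["score"],2))
```

```text
t 12.9 carrier xyz [-0.0243 -0.0944  0.1202] rot [-179.97    0.     96.36] F [-0.1 -0.2 -0.1] op 0.0424 g 0.0 q [-18.2   9.7   3.   83.3  -0.   65.4]
top lock_bar_knob [-59.7  37.9  69.1] 0.52
top bolt_right_top [167.5  52.9   1.7] 0.69
scene lock_bar_knob [-56.7  35.5  66.5] 0.93
scene lid_right_grip [-21.3 -96.9  80.3] 0.73
scene bolt_right_top [-85.2 -97.2  41.6] 0.49
wrist lock_bar_knob [-60.   33.9  66. ] 0.88
wrist lid_right_grip [ -23.8 -100.2   80.1] 0.55
wrist bolt_right_top [-91.1 -98.7  43.4] 0.55
```

View pics/wrist_c.png

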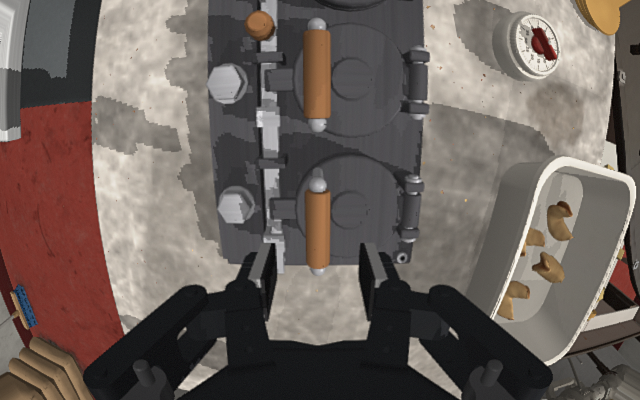

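Call:
{"op": "servo_tool", "data": {
  "moves": [
    [[0, 0, 0], [-0.002, 0, 0.02], 50],
    [[0, 0, 0], [0, 0, 0.02], 50],
    [[0, 0, 0], [0, 0, 0.013], 50],
    [[0, 0, 0], [0, 0, 0.006], 50],
    [[0, 0, 0], [0, 0, 0], 50],
    [[0, 0, 0], [0, 0, 0], 0],
    [[0, 0, 0], [0, 0, 0], 0],
    [[0, 0, 0], [0, 0, 0], 0],
    [[0, 0, 0], [0, 0, 0], 0],
    [[0, 0, 0], [0, 0, 0], 0],
    [[0, 0, 0], [0, 0, 0], 0]
  ],
  "force": 40
}}

```text
time: 14.6
ee_pos: [0.5611, -0.1874, 0.0624]
tcp_rot: [179.9, 0.0, 96.3]
wrist_force: [-3.3, 0.1, 5.9]
opening: 0.0147
grasp_force: 39.2
```

```bash
python3 cp.py; python3 -c "
import numpy as np
r=np.hypot(72,36);p0=np.arctan2(36,72);o=None
for t in range(0,61,5):
  p=p0+np.radians(t);v=np.array([48-r*np.cos(p),44+r*np.sin(p)]);
  print(t,v.round(1),(v-o).round(1) if o is not None else '');o=v"
```

```text
t 14.6 carrier xyz [-0.024  -0.0973  0.0624] rot [1.7995e+02 4.0000e-02 9.6340e+01] F [-3.3  0.1  5.9] op 0.0147 g 39.2 q [-18.5  10.6  -2.4  77.   -0.   65.2]
0 [-24.  80.] 
5 [-20.6  86.1] [3.4 6.1]
10 [-16.7  92. ] [3.9 5.8]
15 [-12.2  97.4] [4.4 5.5]
20 [ -7.3 102.5] [4.9 5. ]
25 [ -2.  107.1] [5.3 4.6]
30 [  3.6 111.2] [5.7 4.1]
35 [  9.7 114.8] [6.  3.6]
40 [ 16.  117.9] [6.3 3.1]
45 [ 22.5 120.4] [6.6 2.5]
50 [ 29.3 122.3] [6.8 1.9]
55 [ 36.2 123.6] [6.9 1.3]
60 [ 43.2 124.4] [7.  0.7]
```

Call:
{"op": "servo_tool", "data": {
  "moves": [
    [[0, 0, 0], [0, 0.0016, -0.0031], 0],
    [[0, 0, 0], [0, 0.0018, -0.003], 0],
    [[0, 0, 0], [0, 0.0019, -0.003], 0],
    [[0, 0, 0], [0, 0.002, -0.0028], 0],
    [[0, 0, 0], [0, 0.0021, -0.0028], 0],
    [[0, 0, 0], [0, 0.0023, -0.0027], 0],
    [[0, 0, 0], [0, 0.0024, -0.0026], 0],
    [[0, 0, 0], [0, 0.0025, -0.0024], 0],
    [[0, 0, 0], [0, 0, 0], 0]
  ]
}}

```text
time: 15.5
ee_pos: [0.5748, -0.1858, 0.0841]
tcp_rot: [-179.7, 0.0, 96.3]
wrist_force: [-18.4, -2.1, 9.6]
opening: 0.0144
grasp_force: 39.3
```

Run:
```python
from cp import *
st()
p,d=camera("scene")
for n in ["lid_right_grip","lid_mid_grip"]:
    for k in mark_of(n,"scene")[:2]: print(n,np.round(tc(w(n,"scene",k["xyz"]))*1000,1),round(k["score"],2))
cv2.imwrite("pics/scene_d.png",cv2.resize(p[150:300,200:400,::-1],(800,600)))
```

```text
t 15.5 carrier xyz [-0.0101 -0.0972  0.0841] rot [-1.7968e+02  1.0000e-02  9.6300e+01] F [-18.4  -2.1   9.6] op 0.0144 g 39.3 q [-17.8  12.3   2.   80.   -0.1  65.9]
lid_right_grip [ -8.3 -96.9 102. ] 0.59
lid_mid_grip [-25.    0.6  78.7] 0.9
```

View pics/scene_d.png

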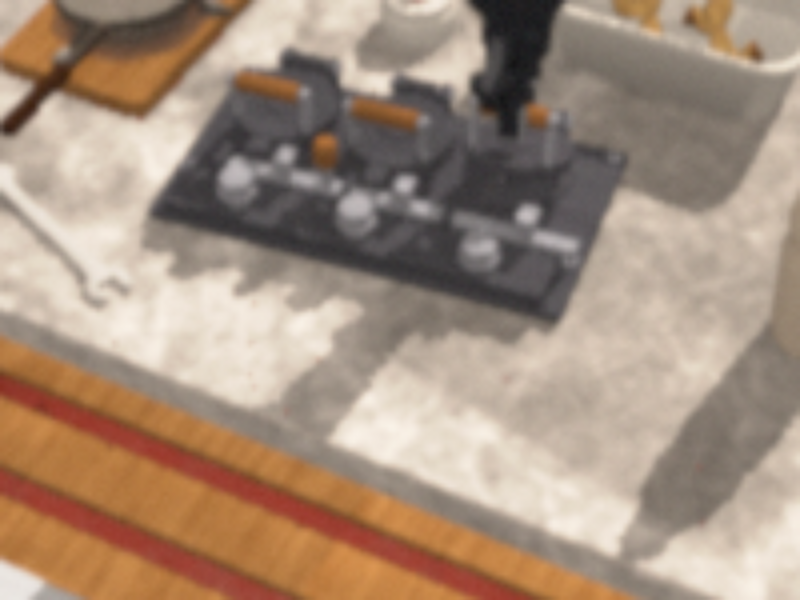

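Call:
{"op": "servo_tool", "data": {
  "moves": [
    [[0, 0, 0], [0, -0.0012, -0.0012], 0],
    [[0, 0, 0], [0, 0.0026, -0.0024], 0],
    [[0, 0, 0], [0, 0.0027, -0.0023], 0],
    [[0, 0, 0], [0, 0.0028, -0.0022], 0],
    [[0, 0, 0], [0, 0.0029, -0.002], 0],
    [[0, 0, 0], [0, 0.003, -0.0019], 0],
    [[0, 0, 0], [0, 0.0031, -0.0018], 0],
    [[0, 0, 0], [0, 0.0032, -0.0016], 0],
    [[0, 0, 0], [0, 0.0032, -0.0015], 0],
    [[0, 0, 0], [0, 0, 0], 0]
  ]
}}

```text
time: 16.65
ee_pos: [0.5988, -0.183, 0.103]
tcp_rot: [-180.0, 0.0, 96.3]
wrist_force: [-12.9, 0.2, 15.8]
opening: 0.0146
grasp_force: 40.8
```

Run:
```python
from cp import *
st()
p,d=camera("scene")
for n in ["lid_right_grip"]:
    for k in mark_of(n,"scene")[:2]: print(n,np.round(tc(w(n,"scene",k["xyz"]))*1000,1),round(k["score"],2))
```

```text
t 16.65 carrier xyz [ 0.0141 -0.0972  0.103 ] rot [-1.7997e+02  4.0000e-02  9.6330e+01] F [-12.9   0.2  15.8] op 0.0146 g 40.8 q [-17.   14.8   7.1  82.3  -0.   66.7]
lid_right_grip [ 14.6 -96.6 118.9] 0.8
lid_right_grip [ -52.  -336.6    1.5] 0.7
```

Call:
{"op": "servo_tool", "data": {
  "moves": [
    [[0, 0, 0], [0, -0.0005, -0.0015], 0],
    [[0, 0, 0], [0, 0.0033, -0.0015], 0],
    [[0, 0, 0], [0, 0.0034, -0.0013], 0],
    [[0, 0, 0], [0, 0.0034, -0.0012], 0],
    [[0, 0, 0], [0, 0.0035, -0.001], 0],
    [[0, 0, 0], [0, 0.0035, -0.0008], 0],
    [[0, 0, 0], [0, 0.0036, -0.0006], 0],
    [[0, 0, 0], [0, 0.0036, -0.0005], 0],
    [[0, 0, 0], [0, 0, 0], 0],
    [[0, 0, 0], [0, 0, 0], 0]
  ]
}}

```text
time: 17.75
ee_pos: [0.6233, -0.1802, 0.1107]
tcp_rot: [179.9, 0.0, 96.3]
wrist_force: [-6.7, 0.3, 9.3]
opening: 0.0145
grasp_force: 40.9
```

Run:
```python
from cp import *
st()
p,d=camera("scene")
for n in ["lid_right_grip","lid_left_grip","lid_mid_grip","lock_bar_knob"]:
    for k in mark_of(n,"scene")[:1]: print(n,np.round(tc(w(n,"scene",k["xyz"]))*1000,1),round(k["score"],2))
cv2.imwrite("pics/scene_e.png",cv2.resize(p[150:300,200:400,::-1],(800,600)))
```

```text
t 17.75 carrier xyz [ 0.0387 -0.0971  0.1107] rot [1.7995e+02 2.0000e-02 9.6350e+01] F [-6.7  0.3  9.3] op 0.0145 g 40.9 q [-16.1  17.8  11.7  83.8  -0.   67.5]
lid_right_grip [ 41.2 -97.3 125.1] 0.82
lid_left_grip [-24.  93.  79.] 0.8
lid_mid_grip [-22.  93.  80.] 0.61
lock_bar_knob [-57.7  35.5  65.3] 0.62
```

View pics/scene_e.png

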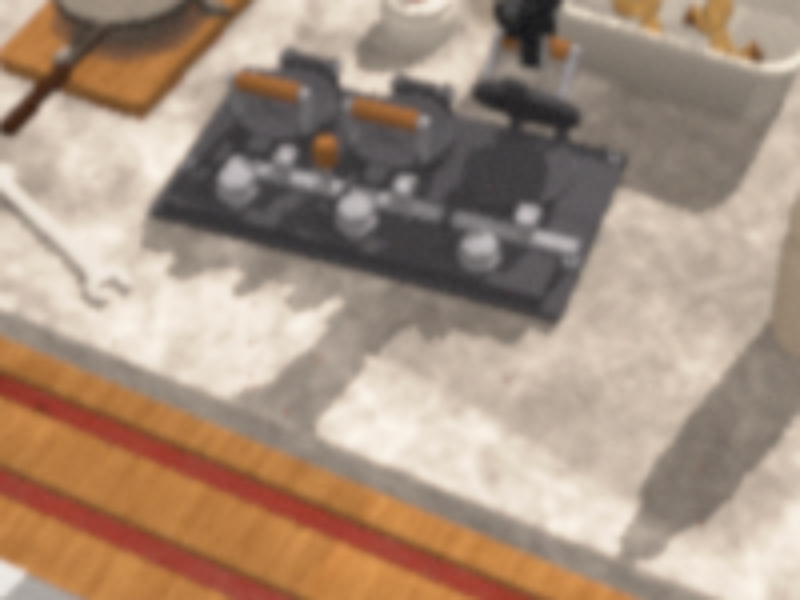

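```bash
python3 -c "
from workcell import *
print(job_done())"
```

```text
the job is handed in; nothing more can be done
None
```

The job is handed in: the right bolt was the loose one and has sunk about 6 mm. The locking bar is at its stop, and the right lid is held open at roughly 55° by its grip, with the left and middle lids shut in the last picture.

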